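# Take the panel off a printer's controller box and load it in the drilling jig

### The arm

A 7-joint arm with a two-finger parallel gripper is mounted at the origin on the work surface. World frame = base frame: x ahead of the robot, y to its left, z up, the work surface at z = 0. Lengths are in m, angles in degrees, forces in N, time in s.
With the tool pointing down it reaches from about 0.425 to 0.875 m from the base axis. Payload 4.7 kg.
Tool frame: the origin (TCP) lies at the very end of the fingers, on their centre line; the grasp point (between the pads) lies 19 mm behind it; z points along the fingers, y is the line along which they close (so a half turn about z gives the same grasp; the last joint's range is limited). The gripper opens to 87 mm and grips with 3 to 60 N. Pads are 19 mm wide; open, the fingers measure 117 mm over their backs; the gripper's body (75 mm by 190 mm) begins 51 mm behind the grasp point.
Start: joints at [-65.082, 18.392, -4.016, 83.108, 1.295, 78.541, -3.26], TCP at [0.266, 0.593, 0.223] pointing down, gripper open.
Joint ranges: [-163.93, 163.93], [-17.29, 119.83], [-79.2, 71.16], [3.27, 140.29], [-89.18, 269.18], [5.43, 117.66], [-154.24, 154.24]. Speed limits (degrees/s): [147.25, 147.25, 180, 180, 180, 180, 180].

### API

Orientations are given as [roll, pitch, yaw] about the fixed x, y, z axes, in that order (R = Rz(yaw) Ry(pitch) Rx(roll)).
In Python, from cell import telemetry, cams, env gives the robot as it stands.
- The arm moves only by the tool arm_command, never from a script. Its argument "series" is text: rows parted by semicolons, each of 5 numbers parted by spaces: the shift along the tool's x, y, z in mm, then the turn about the tool's z in rad, then the closure in counts, from 0 (fully open) to 255 (shut). A call has 1 to 20 rows; each row shifts and turns the commanded pose from where the row before left it, along the tool's axes as they then stand; what a row does not reach is not made up. A row lasts 1/12 s, in which the tool goes at most 41.7 mm and 7.16 degrees, less where a joint would pass 70% of its speed; a pose out of reach is approached as far as the arm can. A call is refused whole if a number of a shift passes 41.7 or a number of a turn 0.125, either way. A call with a gripper value outside its range is refused whole. The fingers move at their own pace and stop on an object; "squeeze" is the grip in N (left out, the last holds). Time passes only in rows, so rows that do not move let the fingers close. It gives the time, the measured TCP pose, the force, the opening and the grip force at its end, in the units of the state.
- telemetry.get_obs(): the state, without advancing time (a new reading comes with each control period).
- cams.read_camera(name): name is "side" or "top" or "wrist"; returns the picture (384x512x3 uint8, blue, green, red); there is no depth.
- cams.calibration(name): a dict with "K" (3x3 intrinsics, pixels), "origin" and "rotation" of the camera in the world; the wrist camera has in their place "hand_eye" (4x4, takes a point from camera to tool coordinates, whose origin is the TCP and whose axes are the flange's). Camera axes: x right, y down, z forward; pixel columns grow to the right and rows downward; lengths in m; the calibration is good to about 2 mm. A picture is of the moment at which its call begins: read the wrist's pose just before it. calibration takes no time and is no camera call.
- env.sign_off(): hands the job in; it is judged then, once.
The state is a dict: "time_s": time; "qpos": joint angles; "joint_velocities": joint speeds; "effort": joint torques, N m; "tool_pos": TCP position; "tool_rot": TCP orientation; "force": force on the tool from outside, world axes, zero at the start; "wrist_torque": the same for the moment, N m; "grip_width": finger opening in m; "grasp_force": force on a finger pad.
Only numpy, scipy, OpenCV 4.12 (cv2) and the standard library are available. Lean on these libraries where they do the work, as an engineer would, in place of code of your own. Each camera call takes 0.05 s, during which the arm holds its last target. There are 200 camera calls.

### The job

Open the 3D printer's controller box: turn its three red turn buttons fully aside, then lift the freed aluminium panel out by its handle. Lay the panel flat on the plywood drilling jig, its long edge along the long yellow fence, and push it fully home so that it lies flush against both fences; leave the buttons turned aside and everything else on the bench undisturbed.

Things in the scene. Friction and masses are not known exactly. Their poses are not given: they have to be found in the camera images.
- box: Dark steel controller box, fixed to the bench, 230 x 200 mm and 60 mm high. Origin: centre of its underside; x along its 230 mm length, z up. Its top is a frame round a 165 x 125 mm opening (long way along x), 10 mm deep to the ledges on which the panel lies. Buttons pivot at (45, 80), (-45, 80) and (0, -80) mm in its axes.
- button_a (a joint): Red turn button on the box's +y (nearer its +x end) side; bar 14 mm wide, 8 mm thick, tip 42 mm from the pivot, underside 62 mm above the bench. 0 = tip straight in over the panel; positive = counter-clockwise from above. Turns aside only counter-clockwise, to a stop at 1.6 (bar parallel to the frame edge; clear of the panel from about 1.3); a pin stops it 0.2 rad the other way. Stays where left; takes 0.04 N m.
- button_b (a joint): Red turn button on the box's +y (nearer its -x end) side; bar 14 mm wide, 8 mm thick, tip 42 mm from the pivot, underside 62 mm above the bench. 0 = tip straight in over the panel; positive = counter-clockwise from above. Turns aside only clockwise, to a stop at -1.6 (bar parallel to the frame edge; clear of the panel from about -1.3); a pin stops it 0.2 rad the other way. Stays where left; takes 0.04 N m.
- button_c (a joint): Red turn button on the box's -y side; bar 14 mm wide, 8 mm thick, tip 42 mm from the pivot, underside 62 mm above the bench. 0 = tip straight in over the panel; positive = counter-clockwise from above. Turns aside only counter-clockwise, to a stop at 1.6 (bar parallel to the frame edge; clear of the panel from about 1.3); a pin stops it 0.2 rad the other way. Stays where left; takes 0.04 N m.
- button_a_fin (a point): Centre of the upright red fin of button_a, on the pivot axis. The fin is 36 mm long along the bar, 10 mm thick and 34 mm high (70 to 104 mm above the bench; this point is 87 mm up). x axis: from the pivot along the bar to its tip, turning with the button; z up.
- button_b_fin (a point): Centre of the upright red fin of button_b, on the pivot axis. The fin is 36 mm long along the bar, 10 mm thick and 34 mm high (70 to 104 mm above the bench; this point is 87 mm up). x axis: from the pivot along the bar to its tip, turning with the button; z up.
- button_c_fin (a point): Centre of the upright red fin of button_c, on the pivot axis. The fin is 36 mm long along the bar, 10 mm thick and 34 mm high (70 to 104 mm above the bench; this point is 87 mm up). x axis: from the pivot along the bar to its tip, turning with the button; z up.
- panel_mid (a point): Centre of the slab of the loose aluminium panel, 160 (x) x 120 (y) x 8 mm, z up, 54 mm above the bench while in the box. Black bridge handle on top: a straight bar along x, 84 mm long, 14 mm wide, 12 mm high, its centre 38 mm above this point, on two 12 mm posts at x = +-36 mm, open between them. 2.5 mm play in the opening on each side. Either way round (half turn) is right.
- panel: The same aluminium panel, 0.25 to 0.5 kg; origin at the centre of its underside, 4 mm below point panel_mid, same axes.
- jig: Plywood drilling jig, fixed to the bench: board 230 (x) x 190 (y) x 12 mm, origin at the centre of its underside, z up. Two yellow fences rise 22 mm above the bed, a long one along x at its +y side and a short one along y at its +x side. Behind their corner, at (98, 78) mm, stands a steel post with a red top, 122 mm high.
- jig_seat (a point): Where point panel_mid lies when the panel is fully home on the jig: 4 mm above the bed, 16 mm above the bench, at (10, 10) mm in the jig's axes; same axes as the jig. From here the long fence (170 mm long) has its inner face at y = +60 mm, the short fence (120 mm long) at x = +80 mm.
- cleaner: Bystander: upright cleaner bottle, 52 mm diameter, 115 mm high, usually between box and jig. Origin: centre of its foot.
- screwdriver: Bystander: screwdriver lying on the bench, 180 mm long, origin at its middle, underside.
- wrench: Bystander: steel wrench lying on the bench, 160 mm long, origin at its middle, underside.
- spool: Bystander: filament spool lying flat, 190 mm diameter, 60 mm high. Origin: centre of its underside.
- bracket: Bystander: orange printed bracket, 100 x 50 x 58 mm. Origin: centre of its underside.
- caliper: Bystander: caliper lying flat, 150 mm long, 10 mm high. Origin: middle of its beam, underside.
- glue: Bystander: upright glue pot with blue cap, 44 mm diameter, 90 mm high, in front of the robot base. Origin: centre of its foot.
Not all that is in view belongs to the job. Leave any green look-alike of the panel alone.

How it is judged (in metres and radians):
On the way, in this order (a step that is already met when the one before it is completed fails the run):
1. all three buttons are turned aside (at least 1.3 rad) while the panel still lies in its frame (value of joint each of button_a, button_c above 1.3 rad and value of joint button_b below -1.3 rad and z of panel_mid in the frame of box below 0.06 m), for 0.2 s.
2. the panel is lifted clear of the frame (z of panel_mid in the frame of box above 0.08 m), for 0.2 s.
At the end, for the whole second after the job is handed in: All three buttons are still turned aside by at least 1.3 rad; the panel lies flat and at rest on the jig, its centre within 3 mm of the fully-home place along each axis and its long edges within 2 degrees of the long fence; no bystander is more than 20 mm from where it started (value of joint each of button_a, button_c above 1.3 rad and value of joint button_b below -1.3 rad and x of panel_mid in the frame of jig_seat between -0.003 and 0.003 m and y of panel_mid in the frame of jig_seat between -0.003 and 0.003 m and z of panel_mid in the frame of jig_seat between -0.003 and 0.003 m and angle between the x axis of panel_mid and the x axis of jig_seat, either way round below 0.035 rad and angle between panel_mid's own z axis and vertical below 0.04 rad and linear speed of panel below 0.01 m/s and distance of each of cleaner, screwdriver, wrench, spool, bracket, caliper, glue from where it was at the start of the episode below 0.02 m); the robot touches nothing.
It fails at once if a bystander (bottle, screwdriver, wrench, spool, bracket, caliper, glue pot) is moved by more than 20 mm (distance of any of cleaner, screwdriver, wrench, spool, bracket, caliper, glue from where it was at the start of the episode above 0.02 m).
It also fails if it takes over 72 s, if anything falls off the work surface, if the arm or the gripper's body presses on something with over 40 N, if the wrist force passes 120 N, or if a joint passes its speed limit or range.

## Working session

There is one attempt and no reset: what is moved stays moved. The work goes in short steps, Python scripts to look and compute and a tool call to move; the robot and the scene stay as the last step left them, time stands still between calls to the robot, and variables do not carry over. Pictures are saved under pics/ and viewed, at most 12 in all, crops included, and the job is handed in when it is done.

Besides the shell and the picture viewer there is one more tool, called after ">>>" as name(argument=value, ...), one argument or row to a line, values as JSON. arm_command: Moves the arm, as the interface text tells. Its arguments: {"type":"object","properties":{"series":{"type":"string"},"squeeze":{"type":"number"}},"required":["series"]}

```bash
mkdir -p pics; ls; cat > h.py <<'E'
import numpy as np, cv2
from cell import telemetry, cams, env
from scipy.spatial.transform import Rotation as R
def cam(name):
    c=cams.calibration(name); K=np.array(c["K"])
    if name=="wrist":
        o=telemetry.get_obs(); T=np.eye(4); T[:3,:3]=R.from_euler('xyz',o["tool_rot"],degrees=True).as_matrix(); T[:3,3]=o["tool_pos"]
        T=T@np.array(c["hand_eye"]); return K,T[:3,3],T[:3,:3]
    return K,np.array(c["origin"]),np.array(c["rotation"])
def ray(c,u,v,z):
    K,o,r=c; d=r@np.linalg.inv(K)@np.array([u,v,1.]); return o+d*(z-o[2])/d[2]
def proj(c,p):
    K,o,r=c; q=K@(r.T@(np.array(p,float)-o)); return q[:2]/q[2]
E
python3 - <<'E'
from h import *
print(telemetry.get_obs())
for n in ("top","side","wrist"):
    c=cam(n); print(n,c); cv2.imwrite(f"pics/{n}0.png",cams.read_camera(n))
a=cv2.imread("pics/top0.png");b=cv2.imread("pics/side0.png")
cv2.imwrite("pics/top0b.png",cv2.resize(a,(800,600)))
E
```

```text
pics
{'time_s': 0.0, 'qpos': array([-65.0818431 ,  18.43921576,  -4.01582466,  83.17420264,
         1.29487577,  78.54075898,  -3.26098507]), 'joint_velocities': array([ 0.15733218, -0.0800823 , -0.10111732,  0.10237336,  0.11322005,
       -0.05152691,  0.04966312]), 'effort': array([ 1.72937202e-04, -4.91280484e+01, -4.03872505e-01, -3.12535572e+01,
       -6.39861356e-02,  4.36069805e-02,  1.75919013e-04]), 'tool_pos': array([0.26534001, 0.59277438, 0.22146591]), 'tool_rot': array([-1.79891060e+02,  5.51053213e-03,  1.55890851e+02]), 'force': array([0.53377456, 0.06926243, 0.13528974]), 'wrist_torque': array([ 0.10490325, -0.03286692,  0.03539731]), 'grasp_force': 0.0, 'grip_width': 0.08703853321854564}
top (array([[425.30984945,   0.        , 253.67201752],
       [  0.        , 425.30984945, 194.56160177],
       [  0.        ,   0.        ,   1.        ]]), array([ 0.30363403, -0.09684928,  1.56012704]), array([-171.88162592,    0.52364994,  -89.76776562]))
side (array([[401.09309174,   0.        , 249.1445551 ],
       [  0.        , 401.09309174, 197.17888153],
       [  0.        ,   0.        ,   1.        ]]), array([0.24675348, 0.92345175, 1.08837711]), array([-133.60949585,   -0.72824009, -163.61885639]))
wrist (array([[288.75876485,   0.        , 254.24599629],
       [  0.        , 288.75876485, 190.65183774],
       [  0.        ,   0.        ,   1.        ]]), array([0.19971839, 0.62210076, 0.38218752]), array([[ 0.40918124,  0.88122252,  0.23668036],
       [ 0.91244407, -0.3940162 , -0.11044031],
       [-0.00406659,  0.26114769, -0.96529029]]))
```

View pics/top0b.png

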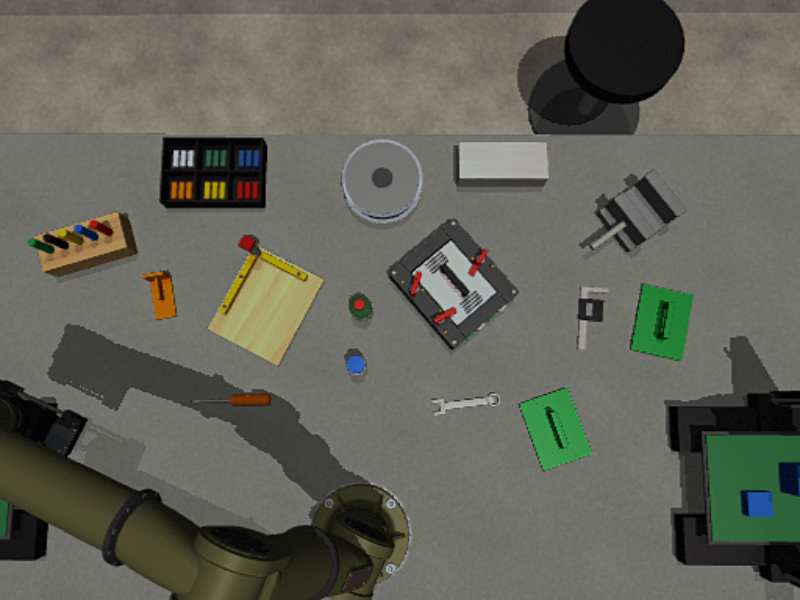

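View pics/side0.png

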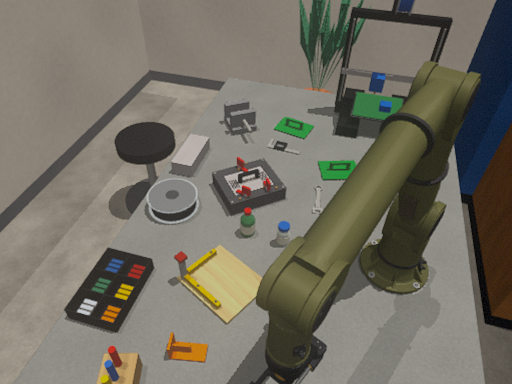

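Candidates at these pixels of the 800-px top view:
- **Panel:** the silver panel in the dark box, black handle at (454,280).
- **Look-alikes:** green panels at (556,428) and (662,320), plus the green-topped printer bed at (755,490). I'll leave these alone.

I choose the silver one. Its red buttons are a (415,283), b (445,314) and c (479,262). The jig is at (266,305), with the post at (248,243). The bottle (360,305) and glue pot (356,363) stand between the box and the jig.

```bash
sed -i 's/np.array(c\["rotation"\])$/R.from_euler("xyz",c["rotation"],degrees=True).as_matrix()/' h.py
cat >> h.py <<'E'
def red(im,lo=60):
    h=cv2.cvtColor(im,cv2.COLOR_BGR2HSV); return (((h[...,0]<7)|(h[...,0]>173))&(h[...,1]>150)&(h[...,2]>lo)).astype(np.uint8)
def blobs(m,amin=15):
    n,l,s,c=cv2.connectedComponentsWithStats(m); out=[]
    for i in range(1,n):
        if s[i,4]>=amin:
            cn=np.argwhere(l==i)[:,::-1].astype(np.float32); out.append((s[i,4],c[i],cv2.minAreaRect(cn)))
    return out
E
python3 - <<'E'
from h import *
im=cv2.imread("pics/top0.png"); c=cam("top")
for a,p,r in blobs(red(im)): print(a,p.round(1),np.round(r[0],1),np.round(r[1],1),round(r[2]),ray(c,*p,.087).round(3))
for nm,u,v,z in [("boxc",452,219,.06),("",388,268,.06),("",455,348,.06),("",518,292,.06),("handle",443,262,.098),("",466,296,.098),("jigL",223,312,.034),("",257,250,.034),("jigS",306,277,.034),("bott",360,303,.115),("glue",356,362,.09),("jigc",266,305,.012),("jig corner",324,281,.012),("",280,365,.012),("",209,328,.012),("post",248,241,.122)]:
    print(nm,ray(c,u/1.5625,v/1.5625,z).round(3))
o=telemetry.get_obs()
w=cams.calibration("wrist"); print(np.array(w["hand_eye"]).round(3))
E
```

```text
39 [153.3 120.8] [153.5 121. ] [10.  3.] 90 [0.781 0.279 0.087]
34 [157.9 121.1] [157.5 121. ] [10.  3.] 90 [0.779 0.263 0.087]
40 [162.6 121.4] [162.5 121. ] [10.  3.] 90 [0.779 0.246 0.087]
54 [ 63.2 145.4] [ 64.1 145.3] [14.8  4.5] 29 [0.689 0.599 0.087]
72 [157.6 154.8] [157.8 154.9] [8.5 8. ] 27 [0.655 0.259 0.087]
60 [305.6 167.7] [306.1 167.4] [ 3.9 18.3] 34 [ 0.61  -0.265  0.087]
51 [265.9 180.5] [265.6 180.7] [ 3.5 14.9] 18 [ 0.564 -0.125  0.087]
39 [229.7 194.3] [230. 194.] [6. 6.] 90 [0.515 0.001 0.087]
56 [284.4 201.5] [284.4 201.8] [ 3.8 15.3] 59 [ 0.489 -0.19   0.087]
boxc [ 0.717 -0.211  0.06 ]
 [ 0.601 -0.063  0.06 ]
 [ 0.418 -0.215  0.06 ]
 [ 0.546 -0.36   0.06 ]
handle [ 0.608 -0.187  0.098]
 [ 0.531 -0.237  0.098]
jigL [0.501 0.32  0.034]
 [0.649 0.246 0.034]
jigS [0.584 0.129 0.034]
bott [ 0.512 -0.003  0.115]
glue [0.384 0.006 0.09 ]
jigc [0.521 0.225 0.012]
jig corner [0.579 0.09  0.012]
 [0.38  0.188 0.012]
 [0.466 0.358 0.012]
post [0.649 0.247 0.122]
[[-0.001 -0.965 -0.261  0.072]
 [ 1.    -0.    -0.002 -0.   ]
 [ 0.002 -0.261  0.965 -0.161]
 [ 0.     0.     0.     1.   ]]
```

>>> arm_command(
  series="-15 -15 0 0 0;-28 -28 0 0 0;-28 -28 0 0 0;-28 -28 0 0 0;-28 -28 0 0 0;-28 -28 0 0 0;-28 -28 0 0 0;-28 -28 0 0 0;-28 -28 0 0 0;-28 -28 0 0 0;-28 -28 0 0 0;-28 -28 0 0 0;-28 -28 0 0 0;-28 -28 0 0 0;-28 -28 0 0 0;-28 -28 0 0 0;-28 -28 0 0 0;-28 -28 0 0 0;-28 -28 0 0 0;-28 -28 0 0 0",
)

```text
time_s: 1.82
tool_pos: [0.5416, -0.1312, 0.2226]
tool_rot: [180.0, 0.0, 155.9]
force: [-0.2, -0.3, -0.5]
grip_width: 0.0871
grasp_force: 0.0
```

>>> arm_command(
  series="-28 -28 0 0 0;-20 -20 0 0 0;-10 -10 0 0.05 0;0 0 0 0.12 0;0 0 0 0.12 0;0 0 0 0.12 0;0 0 0 0 0;0 0 0 0 0;0 0 0 0 0;0 0 0 0 0",
)

```text
time_s: 2.65
tool_pos: [0.5707, -0.2056, 0.2226]
tool_rot: [180.0, -0.0, 132.5]
force: [-0.5, 0.4, 0.1]
grip_width: 0.0867
grasp_force: 0.0
```

```bash
python3 - <<'E'
from h import *
c=cam("wrist"); im=cams.read_camera("wrist"); cv2.imwrite("pics/w1.png",im); print(telemetry.get_obs()["qpos"].round(1))
for a,p,r in blobs(red(im),60): print(a,p.round(1),np.round(r[0],1),np.round(r[1],1),round(r[2]),ray(c,*p,.087).round(3))
E
```

```text
[-17.7  15.6  42.4  91.  -10.7  77.5  68.5]
742 [205.6 114.6] [206.  114.9] [16.8 59.5] 6 [ 0.487 -0.188  0.087]
775 [301.4 116.7] [301.3 117.1] [55.9 16.5] 63 [ 0.559 -0.125  0.087]
298 [241.9 227.6] [242.2 228.4] [29.7 12.2] 74 [ 0.594 -0.253  0.087]
```

View pics/w1.png

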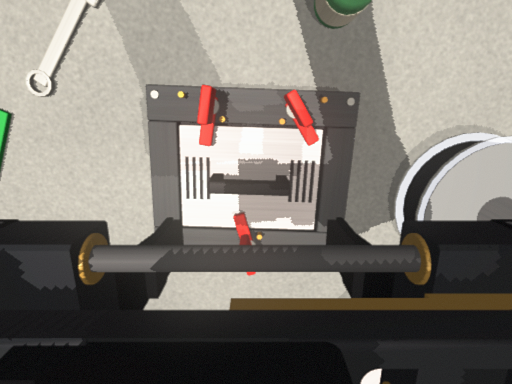

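The wrist view shows the silver panel with its black handle centred at about (250,184). Button b is at (205,115), a at (301,117) and c at (242,228), which the gripper partly hides. This is the right box. Next I'll take one enlarged crop to pick out the fins and corners.

```bash
python3 - <<'E'
import cv2
im=cv2.imread("pics/w1.png")[78:248,142:366]; cv2.imwrite("pics/w1c.png",cv2.resize(im,None,fx=3.5,fy=3.5,interpolation=cv2.INTER_CUBIC))
E
```

```text
(no output)
```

View pics/w1c.png

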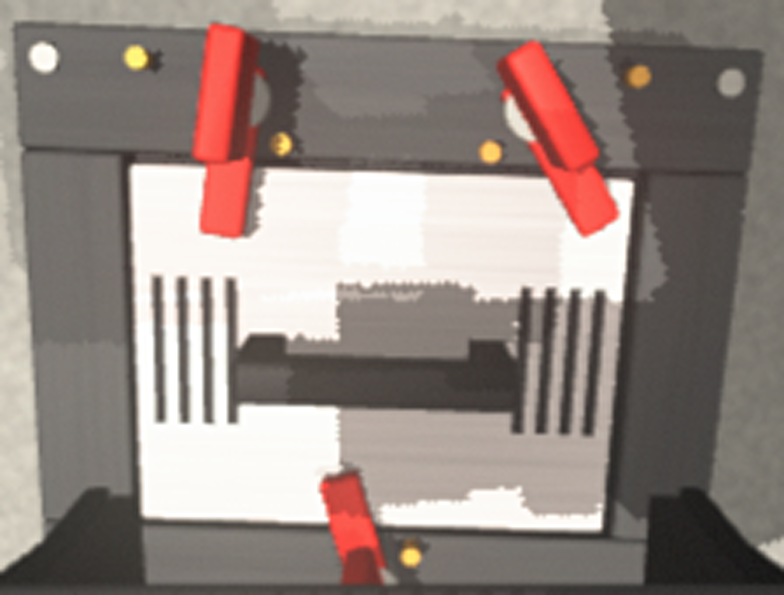

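```bash
cat > p1.py <<'E'
from h import *
o=dict(pos=[.5707,-.2056,.2226],rot=[180,0,132.5])
k=cams.calibration("wrist");T=np.eye(4);T[:3,:3]=R.from_euler('xyz',o["rot"],degrees=True).as_matrix();T[:3,3]=o["pos"];T=T@np.array(k["hand_eye"])
c=(np.array(k["K"]),T[:3,3],T[:3,:3])
f=lambda u,v,z: ray(c,142+u/3.5,78+v/3.5,z)[:2]
yaw=lambda a,b: np.degrees(np.arctan2(*(b-a)[::-1])).round(1)
q=[f(*x,.058) for x in [(131,165),(633,180),(606,531),(141,519)]]
print("panel",np.round(q,3),"mid",np.mean(q,0).round(4),"yaws x",yaw(q[0],q[1]),yaw(q[3],q[2]),"y",yaw(q[3],q[0]),yaw(q[2],q[1]))
print("sizes",[np.linalg.norm(q[i]-q[i-1]).round(3) for i in range(4)])
print("outer",yaw(f(15,25,.06),f(760,50,.06)),np.linalg.norm(f(15,25,.06)-f(760,50,.06)))
print("handle yaw",yaw(f(238,405,.098),f(515,411,.098)), "mid",f(378,385,.098).round(4))
print("b",f(219,92,.104).round(4),yaw(f(208,25,.104),f(195,158,.104)))
print("a",f(553,105,.104).round(4),yaw(f(540,42,.104),f(598,152,.104)))
print("c dir",yaw(f(345,560,.07),f(322,485,.07)),yaw(f(383,570,.07),f(358,475,.07)),"tip",f(340,480,.07))
E
python3 p1.py
```

```text
panel [[ 0.47  -0.219]
 [ 0.59  -0.116]
 [ 0.668 -0.205]
 [ 0.547 -0.31 ]] mid [ 0.5687 -0.2127] yaws x 40.8 40.9 y 130.2 131.5
sizes [np.float64(0.119), np.float64(0.158), np.float64(0.119), np.float64(0.161)]
outer 40.6 0.22540658351948203
handle yaw 41.2 mid [ 0.5686 -0.2115]
b [ 0.4826 -0.1794] -56.2
a [ 0.5502 -0.122 ] -16.8
c dir 147.6 145.9 tip [ 0.5856325  -0.24960701]
```

The box centre is near (0.569,-0.2125) with a yaw of 40.8°. Button angles are a +32°, b -7° and c +16°. I'll do button b first.

>>> arm_command(
  series="25.9 -16.1 0 0 0;25.9 -16.1 0 0 0;25.9 -16.1 0 0 0;0 0 20 0.076 0;0 0 36 0.076 0;0 0 36 0 0;0 0 30 0 0;0 0 15 0 0;0 0 8.6 0 0;0 0 0 0 0;0 0 0 0 0;0 0 0 0 0;0 0 0 0 0",
)

```text
time_s: 3.78
tool_pos: [0.4838, -0.1815, 0.0784]
tool_rot: [179.9, 0.1, 123.7]
force: [-0.0, -0.2, 0.6]
grip_width: 0.0869
grasp_force: 0.0
```

```bash
python3 - <<'E'
from h import *
c=cam("wrist"); im=cams.read_camera("wrist"); cv2.imwrite("pics/w2.png",im)
for n in ("button b",): print(proj(c,[.4825,-.181,.104]), proj(c,[.5505,-.1225,.104]))
print(telemetry.get_obs()["force"])
E
```

```text
[254.75198906 253.8130705 ] [430.91428409 234.01388736]
[ 0.34466807  0.44312998 -0.38258826]
```

View pics/w2.png

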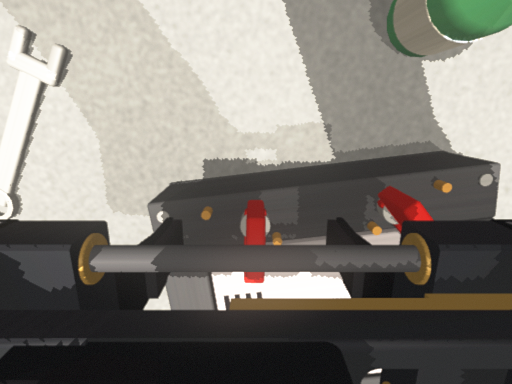

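The fin of b stands between the open fingers at u≈256, upright and aligned. I'll grip it and turn clockwise.

>>> arm_command(
  series="0 0 0 0 255;0 0 0 0 255;0 0 0 0 255;0 0 0 0 255;0 0 0 0 255;0 0 0 0 255;0 0 0 0 255;0 0 0 0 255;0 0 0 0 255;0 0 0 0 255",
  squeeze=20,
)

```text
time_s: 4.67
tool_pos: [0.4826, -0.1812, 0.0769]
tool_rot: [180.0, -0.0, 123.7]
force: [-0.4, 0.2, -0.8]
grip_width: 0.0286
grasp_force: 0.0
```

>>> arm_command(
  series="0 0 0 0.06 255;0 0 0 0.12 255;0 0 0 0.12 255;0 0 0 0.12 255;0 0 0 0.12 255;0 0 0 0.12 255;0 0 0 0.12 255;0 0 0 0.12 255;0 0 0 0.12 255;0 0 0 0.12 255;0 0 0 0.12 255;0 0 0 0.12 255;0 0 0 0.06 255;0 0 0 0 255;0 0 0 0 255;0 0 0 0 255",
)

```text
time_s: 6.0
tool_pos: [0.4823, -0.1805, 0.077]
tool_rot: [-179.9, -0.0, 41.3]
force: [-2.6, 3.4, 5.1]
grip_width: 0.0096
grasp_force: 20.0
```

>>> arm_command(
  series="0 0 0 0 130;0 0 0 0 130;0 0 0 0 130;0 0 0 0 130;0 0 0 0 130;0 0 0 0 130;0 0 0 0 130;0 0 -20 0 130;0 0 -24 0 130;15 0 0 0 130;30 0.7 0 0.06 130;0 0 0 0.12 130;0 0 0 0.12 130;0 0 0 0.12 130;0 0 0 0.12 130;0 0 0 0.12 130;0 0 0 0.12 130;0 0 0 0.12 130;0 0 0 0.12 130",
)

```text
time_s: 7.58
tool_pos: [0.5172, -0.1517, 0.1207]
tool_rot: [180.0, -0.0, -17.6]
force: [0.3, 0.3, 0.6]
grip_width: 0.0427
grasp_force: 0.0
```

>>> arm_command(
  series="11.5 -19 0 0 130;11.4 -18.9 0 0 130;0 0 0 0 130;0 0 0 0 130;0 0 22 0 130;0 0 22 0 130;0 0 0 0 130;0 0 0 0 255;0 0 0 0 255;0 0 0 0 255;0 0 0 0 255;0 0 0 0 255;0 0 0 0 255;0 0 0 0 255;0 0 0 0 255;0 0 0 0 255;0 0 0 0 255",
)

```text
time_s: 9.0
tool_pos: [0.5512, -0.1213, 0.0777]
tool_rot: [-179.9, -0.1, -17.2]
force: [1.3, 5.4, 6.3]
grip_width: 0.0098
grasp_force: 20.0
```

>>> arm_command(
  series="0 0 0 -0.06 255;0 0 0 -0.12 255;0 0 0 -0.12 255;0 0 0 -0.12 255;0 0 0 -0.12 255;0 0 0 -0.12 255;0 0 0 -0.12 255;0 0 0 -0.12 255;0 0 0 -0.12 255;0 0 0 0 255;0 0 0 0 255",
)

```text
time_s: 9.92
tool_pos: [0.5512, -0.1215, 0.0777]
tool_rot: [180.0, -0.2, 41.0]
force: [1.0, 4.7, 4.9]
grip_width: 0.0097
grasp_force: 20.0
```

>>> arm_command(
  series="0 0 0 0 130;0 0 0 0 130;0 0 0 0 130;0 0 0 0 130;0 0 0 0 130;0 0 0 0 130;0 0 0 0 130;0 0 -22 0 130;0 0 -24 0 130;0 0 0 0 130",
)

```text
time_s: 10.75
tool_pos: [0.5527, -0.1238, 0.127]
tool_rot: [179.7, -0.3, 41.1]
force: [1.0, 0.1, 0.3]
grip_width: 0.0431
grasp_force: 0.0
```

>>> arm_command(
  series="-11.6 39.7 0 0 130;-11.7 39.8 0 0 130;-11.7 39.8 0 0 130;-11.6 39.8 0 0 130;0 0 0 0.097 130;0 0 0 0.12 130;0 0 0 0.12 130;0 0 0 0.12 130;0 0 0 0.12 130;0 0 0 0.12 130;0 0 0 0.12 130;0 0 0 0.12 130;0 0 0 0.12 130;0 0 0 0.12 130;0 0 0 0.12 130;0 0 0 0 130;0 0 0 0 130",
)

```text
time_s: 12.17
tool_pos: [0.6196, -0.2731, 0.1224]
tool_rot: [180.0, 0.0, -32.9]
force: [-0.3, 0.3, -0.3]
grip_width: 0.0423
grasp_force: 0.0
```

```bash
python3 - <<'E'
from h import *
c=cam("wrist"); im=cams.read_camera("wrist"); cv2.imwrite("pics/w3.png",im); o=telemetry.get_obs(); print(o["qpos"].round(1),o["tool_pos"],o["tool_rot"])
print(proj(c,[.6209,-.2731,.104]), proj(c,[.5505,-.1225,.104]))
E
```

```text
[-20.8  38.5  62.5  87.5 -34.8  75.3 -77.4] [ 0.61965706 -0.27303767  0.12253424] [ 1.79981827e+02  2.31711408e-02 -3.29360638e+01]
[251.98950077 221.55652781] [140.6044047  389.61963744]
```

View pics/w3.png

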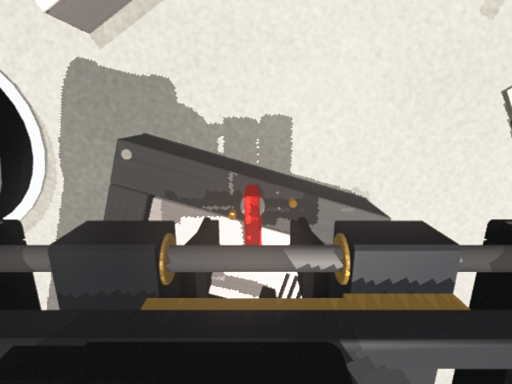

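Button c's fin (253,215) is centred and aligned between the fingers.

>>> arm_command(
  series="1 0 22 0 130;0 0 23 0 130;0 0 0 0 130;0 0 0 0 130;0 0 0 0 255;0 0 0 0 255;0 0 0 0 255;0 0 0 0 255;0 0 0 0 255;0 0 0 0 255;0 0 0 0 255;0 0 0 0 255;0 0 0 0 255",
)

```text
time_s: 13.3
tool_pos: [0.6217, -0.2726, 0.0784]
tool_rot: [-179.9, -0.0, -33.1]
force: [1.6, 4.2, 3.4]
grip_width: 0.0099
grasp_force: 20.0
```

>>> arm_command(
  series="0 0 0 -0.06 255;0 0 0 -0.12 255;0 0 0 -0.12 255;0 0 0 -0.12 255;0 0 0 -0.12 255;0 0 0 -0.12 255;0 0 0 -0.12 255;0 0 0 -0.12 255;0 0 0 -0.12 255;0 0 0 -0.12 255;0 0 0 -0.12 255;0 0 0 -0.03 255;0 0 0 0 255;0 0 0 0 255",
)

```text
time_s: 14.47
tool_pos: [0.6216, -0.2718, 0.0784]
tool_rot: [-179.9, -0.2, 40.9]
force: [1.8, 4.9, 3.9]
grip_width: 0.0099
grasp_force: 20.0
```

>>> arm_command(
  series="0 0 0 0 130;0 0 0 0 130;0 0 0 0 130;0 0 0 0 130;0 0 0 0 130;0 0 0 0 130;0 0 0 0 130;0 0 -25 0 130;0 0 -35 0 100;0 -30 -35 0 100;0 -35 0 0 100;0 -16 0 0 100;0 0 0 0 100;0 0 0 0 100;0 0 0 0 100",
)

```text
time_s: 15.72
tool_pos: [0.5699, -0.215, 0.1698]
tool_rot: [179.9, -0.0, 40.8]
force: [-0.2, 1.1, 0.6]
grip_width: 0.0527
grasp_force: 0.0
```

```bash
python3 - <<'E'
from h import *
c=cam("wrist"); im=cams.read_camera("wrist"); cv2.imwrite("pics/w4.png",im); o=telemetry.get_obs(); print(o["qpos"].round(1),o["tool_pos"],o["tool_rot"])
cv2.imwrite("pics/top4.png",cv2.resize(cams.read_camera("top")[120:240,120:340],None,fx=3,fy=3,interpolation=cv2.INTER_CUBIC))
E
```

```text
[-22.4  20.1  50.3  94.8 -16.1  72.6 -18.2] [ 0.56989714 -0.21540386  0.16961902] [1.79945120e+02 1.98065225e-02 4.07479497e+01]
```

View pics/w4.png

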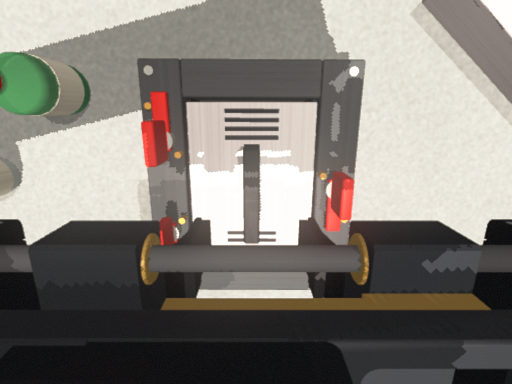

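All three buttons lie parallel to the frame edges: a at (155,130), b at (168,232) and c at (341,200). The handle is at u≈251, about 3 mm to the left. Before gripping it, I'll take a quick look at the jig.

>>> arm_command(
  series="17 -33 -7.3 0 100;17 -33 -7.3 0 100;17 -33 -7.3 0 100;17 -33 -7.3 0 100;17 -33 -7.3 0 100;17 -33 -7.3 0 100;17 -33 -7.3 0 100;17 -33 -7.3 0 100;17 -33 -7.3 0 100;17 -33 -7.3 0 100;17 -33 -7.3 0 100;0 0 0 0 100;0 0 0 0 100;0 0 0 0 100;0 0 0 0 100",
)

```text
time_s: 17.07
tool_pos: [0.4748, 0.1804, 0.2496]
tool_rot: [180.0, 0.0, 40.6]
force: [0.2, -0.3, 0.3]
grip_width: 0.0529
grasp_force: 0.0
```

```bash
python3 - <<'E'
from h import *
c=cam("wrist"); im=cams.read_camera("wrist"); cv2.imwrite("pics/w5.png",im); o=telemetry.get_obs(); print(o["tool_pos"],o["tool_rot"])
np.savez("c5.npz",K=c[0],o=c[1],r=c[2])
E
```

```text
[0.47474526 0.18040859 0.24961324] [1.79976777e+02 3.71487315e-02 4.05754310e+01]
```

View pics/w5.png

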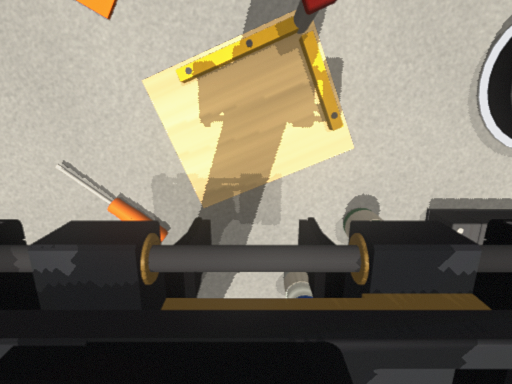

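The jig's board corners are at (143,82), (205,208) and (353,148). The long fence runs from (182,75) to (297,35), the short one from (305,38) to (335,128), and the post is at about (308,15). Next I'll fit the edges.

```bash
python3 - <<'E'
from h import *
z=np.load("c5.npz"); c=(z["K"],z["o"],z["r"]); im=cv2.imread("pics/w5.png")
h=cv2.cvtColor(im,cv2.COLOR_BGR2HSV)
for p in [(215,65),(320,90),(190,120),(260,90),(240,110)]: print(p,h[p[1],p[0]])
y=lambda a,b: np.degrees(np.arctan2(*(b-a)[:2][::-1])).round(1)
f=lambda u,v,zz: ray(c,u,v,zz)
A,B,C=f(143,82,.012),f(205,208,.012),f(353,148,.012)
print("board",A.round(3),B.round(3),C.round(3),"ctr",((A+C)/2).round(4),"x yaw",y(B,C),y(A,B)+90, np.linalg.norm(A-B),np.linalg.norm(B-C))
m=((h[...,0]>20)&(h[...,0]<33)&(h[...,1]>190)&(h[...,2]>90)).astype(np.uint8); m[200:]=0
for a,p,r in blobs(m,100):
    b=cv2.boxPoints(r); print(a,p.round(1),np.round(r[1],1)); print(b.round(1).tolist()); print(np.round([f(*q,.034)[:2] for q in b],4).tolist())
E
```

```text
(215, 65) [ 22 204 191]
(320, 90) [ 28 194 254]
(190, 120) [ 30  64 251]
(260, 90) [ 18 114 203]
(240, 110) [ 19 116 191]
board [0.463 0.36  0.012] [0.38  0.193 0.012] [0.58  0.092 0.012] ctr [0.5218 0.2259 0.012 ] x yaw -26.7 -26.599999999999994 0.1866986197525451 0.22472847844289898
1559 [238.2  48.8] [ 14.9 127.7]
[[175.60000610351562, 69.5], [291.8999938964844, 16.700000762939453], [298.0, 30.299999237060547], [181.8000030517578, 83.0999984741211]]
[[0.5042, 0.3307], [0.6378, 0.2622], [0.6321, 0.2472], [0.4967, 0.3158]]
620 [316.   63.3] [77.2 12.3]
[[300.3999938964844, 35.20000076293945], [312.1000061035156, 31.299999237060547], [336.5, 104.5], [324.79998779296875, 108.4000015258789]]
[[0.6301, 0.2415], [0.642, 0.2339], [0.6021, 0.1539], [0.5892, 0.1617]]
```

>>> arm_command(
  series="-18.3 35.9 7.8 0 100;-18.3 35.9 7.8 0 100;-18.3 35.9 7.8 0 100;-18.3 35.9 7.8 0 100;-18.3 35.9 7.8 0 100;-18.3 35.9 7.8 0 100;-18.3 35.9 7.8 0 100;-18.3 35.9 7.8 0 100;-18.3 35.9 7.8 0 100;-18.4 35.9 7.8 0 100;0 0 0 0 100;0 0 0 0 100;0 0 0 0 100;0 0 0 0 100",
)

```text
time_s: 18.28
tool_pos: [0.57, -0.2078, 0.172]
tool_rot: [-180.0, -0.1, 40.9]
force: [-0.0, -0.4, 0.4]
grip_width: 0.0527
grasp_force: 0.0
```

```bash
python3 - <<'E'
from h import *
c=cam("wrist"); im=cams.read_camera("wrist"); cv2.imwrite("pics/w6.png",im)
g=cv2.cvtColor(im,cv2.COLOR_BGR2GRAY)
for v in (155,175,195):
    r=np.where(g[v,225:285]<90)[0]+225; print(v,r.min(),r.max(),ray(c,r.mean(),v,.098).round(4))
o=telemetry.get_obs(); p=o["tool_pos"]; M=R.from_euler('xyz',o["tool_rot"],degrees=True).as_matrix()
print(p, M.T@(ray(c,251,155,.098)-p))
for a,q,r in blobs(red(im),60): print(a,q.round(1),np.round(r[1],1),round(r[2]),ray(c,*q,.087).round(3))
E
```

```text
155 251 264 [ 0.5994 -0.1855  0.098 ]Traceback (most recent call last):
  File "<stdin>", line 5, in <module>
    return umr_minimum(a, axis, None, out, keepdims, initial, where)
ValueError: zero-size array to reduction operation minimum which has no identity
```

>>> arm_command(
  series="-3 2.5 15 0 100;0 0 30 0 100;0 0 30 0 100;0 0 17 0 100;0 0 8 0 100;0 0 0 0 100;0 0 0 0 100;0 0 0 0 255;0 0 0 0 255;0 0 0 0 255;0 0 0 0 255;0 0 0 0 255;0 0 0 0 255;0 0 0 0 255;0 0 0 0 255;0 0 0 0 255;0 0 0 0 255",
  squeeze=50,
)

```text
time_s: 19.75
tool_pos: [0.5692, -0.2128, 0.0719]
tool_rot: [-180.0, -0.0, 40.8]
force: [-1.4, 1.4, 1.8]
grip_width: 0.0132
grasp_force: 50.0
```

>>> arm_command(
  series="0 0 -5 0 255;0 0 -10 0 255;0 0 -20 0 255;0 0 -25 0 255;0 0 -25 0 255;0 0 -15 0 255;0 0 0 0 255;0 0 0 0 255;0 0 0 0 255",
)

```text
time_s: 20.5
tool_pos: [0.5685, -0.2122, 0.1707]
tool_rot: [-179.9, 0.0, 40.8]
force: [-0.1, 0.3, -3.9]
grip_width: 0.0131
grasp_force: 50.0
```

>>> arm_command(
  series="8 -12 0 0 255;14 -20 0 0 255;18 -26 0 0 255;18 -26 0 0 255;18 -26 0 0 255;18 -26 0 0 255;18 -26 0 0 255;18 -26 0 0 255;18 -26 0 0 255;18 -26 0 0 255;18 -26 0 0 255;18 -27 0 0 255;18 -27 0 0 255;14 -22 0 0 255;10 -15 0 0 255;4 -6 0 0 255;0 0 0 0 255;0 0 0 0 255",
)

```text
time_s: 22.0
tool_pos: [0.5197, 0.2224, 0.1709]
tool_rot: [179.9, 0.1, 40.7]
force: [-0.3, -0.9, -4.4]
grip_width: 0.0131
grasp_force: 50.0
```

>>> arm_command(
  series="0 0 0 -0.06 255;0 0 0 -0.11 255;0 0 0 -0.12 255;0 0 0 -0.12 255;0 0 0 -0.12 255;0 0 0 -0.12 255;0 0 0 -0.12 255;0 0 0 -0.12 255;0 0 0 -0.12 255;0 0 0 -0.12 255;0 0 0 -0.12 255;0 0 0 -0.12 255;0 0 0 -0.12 255;0 0 0 -0.12 255;0 0 0 -0.12 255;0 0 0 -0.12 255;0 0 0 -0.11 255;0 0 0 -0.004 255;0 0 0 0 255;0 0 0 0 255",
)

```text
time_s: 23.67
tool_pos: [0.5202, 0.2225, 0.1718]
tool_rot: [-180.0, 0.0, 153.0]
force: [0.3, 0.2, -3.9]
grip_width: 0.0136
grasp_force: 50.0
```

```bash
cat > st.py <<'E'
from h import *
o=telemetry.get_obs(); p=o["tool_pos"]; M=R.from_euler('xyz',o["tool_rot"],degrees=True).as_matrix()
print(o["time_s"],o["tool_rot"].round(2),o["qpos"].round(0),o["force"].round(1),o["wrist_torque"].round(2),"w",o["grip_width"])
X=np.array([.8938,-.4486]);Y=np.array([.4486,.8938]); d=p[:2]-[.5352,.2304]
print("tcp rel seat in jig axes mm",(d@X*1e3).round(1),(d@Y*1e3).round(1),"z",(p[2]*1e3).round(1))
E
python3 st.py
```

```text
23.6667 [-1.7998e+02  1.0000e-02  1.5303e+02] [-52.  10.  29. 100.  -5.  71.  42.] [ 0.3  0.2 -3.9] [-0.02  0.03 -0.01] w 0.013605805907624566
tcp rel seat in jig axes mm -9.8 -13.7 z 171.8
```

>>> arm_command(
  series="0 0 15 -0.005 255;0 0 25 0 255;0 0 25 0 255;0 0 25 0 255;0 0 20 0 255;0 0 12 0 255;0 0 8 0 255;0 0 4 0 255;0 0 0 0 255;0 0 1 0 255;0 0 1 0 255;0 0 1 0 255;0 0 0 0 255;0 0 0 0 255",
)

```text
time_s: 24.83
tool_pos: [0.5201, 0.2242, 0.0353]
tool_rot: [180.0, 0.0, 153.6]
force: [0.7, -0.3, -4.2]
grip_width: 0.0135
grasp_force: 50.0
```

```bash
python3 - <<'E'
exec(open('st.py').read())
im=cams.read_camera("wrist"); cv2.imwrite("pics/w7.png",im); 
s=cams.read_camera("side"); cv2.imwrite("pics/s7.png",np.hstack([cv2.resize(s[220:330,150:290],(0,0),fx=3.5,fy=3.5,interpolation=cv2.INTER_CUBIC)]))
E
```

```text
24.8333 [1.7996e+02 2.0000e-02 1.5360e+02] [-50.  19.  28. 108. -11.  56.  46.] [ 0.7 -0.3 -4.2] [ 0.06 -0.01 -0.01] w 0.013487673932989478
tcp rel seat in jig axes mm -10.7 -12.3 z 35.3
```

View pics/w7.png

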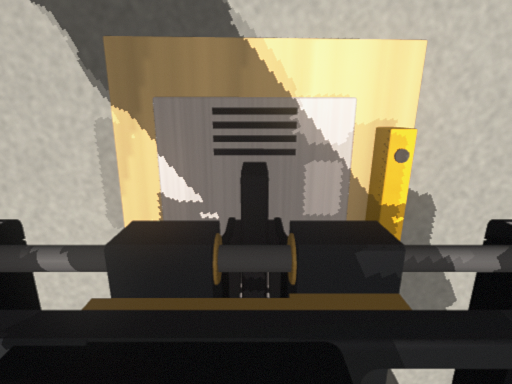

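The panel (edges at u 155 and 355) hangs square to the board, with the long fence on the right at u≈380. I'll slide it to the long fence now.

>>> arm_command(
  series="0 3 0 0 255;0 3 0 0 255;0 2 0 0 255;0 1 0 0 255;0 0 0 0 255;0 0 0 0 255;0 0 0 0 255",
)

```text
time_s: 25.52
tool_pos: [0.5239, 0.2319, 0.0348]
tool_rot: [-180.0, 0.0, 153.6]
force: [0.3, 0.4, -3.3]
grip_width: 0.0135
grasp_force: 50.0
```

>>> arm_command(
  series="0 1 0 0 255;0 0 0 0 255;0 1 0 0 255;0 0 0 0 255;0 0 0 0 255",
)

```text
time_s: 25.93
tool_pos: [0.5248, 0.2339, 0.0349]
tool_rot: [180.0, -0.0, 153.6]
force: [-0.4, -0.7, -3.9]
grip_width: 0.0132
grasp_force: 50.0
```

>>> arm_command(
  series="0 1 0 0 255;0 0 0 0 255;0 1 0 0 255;0 0 0 0 255;0 0 0 0 255",
)

```text
time_s: 26.35
tool_pos: [0.5257, 0.2357, 0.0349]
tool_rot: [180.0, 0.0, 153.6]
force: [-0.8, -0.5, -3.6]
grip_width: 0.0135
grasp_force: 50.0
```

```bash
python3 st.py
```

```text
26.35 [180.     0.   153.61] [-50.  20.  27. 106. -11.  56.  46.] [-0.8 -0.5 -3.6] [-0.01  0.01 -0.  ] w 0.013534246408080356
tcp rel seat in jig axes mm -10.9 0.5 z 34.9
```

>>> arm_command(
  series="0 1 0 0 255;0 0 0 0 255;0 0 0 0 255",
)

```text
time_s: 26.6
tool_pos: [0.5262, 0.2366, 0.0349]
tool_rot: [180.0, 0.0, 153.6]
force: [-0.1, 0.2, -3.4]
grip_width: 0.013
grasp_force: 50.0
```

>>> arm_command(
  series="0 1 0 0 255;0 0 0 0 255;0 0 0 0 255",
)

```text
time_s: 26.85
tool_pos: [0.5265, 0.2373, 0.0348]
tool_rot: [-180.0, -0.0, 153.6]
force: [0.3, -0.6, -3.9]
grip_width: 0.0133
grasp_force: 50.0
```

>>> arm_command(
  series="0 1 0 0 255;0 0 0 0 255;0 0 0 0 255",
)

```text
time_s: 27.1
tool_pos: [0.5266, 0.2378, 0.0347]
tool_rot: [-179.9, -0.0, 153.6]
force: [-1.9, -2.2, -2.4]
grip_width: 0.0132
grasp_force: 50.0
```

>>> arm_command(
  series="0 1 0.5 0 255;0 0 0 0 255;0 0 0 0 255",
)

```text
time_s: 27.35
tool_pos: [0.5268, 0.2379, 0.0342]
tool_rot: [-179.9, -0.1, 153.5]
force: [-3.3, -4.5, -1.0]
grip_width: 0.0134
grasp_force: 50.1
```

>>> arm_command(
  series="0 1 0 0 255;0 0 0 0 255;0 0 0 0 255",
)

```text
time_s: 27.6
tool_pos: [0.5268, 0.2379, 0.0341]
tool_rot: [-179.8, -0.1, 153.5]
force: [-5.0, -5.6, 0.7]
grip_width: 0.013
grasp_force: 50.0
```

```bash
python3 st.py
```

```text
27.6 [-1.7977e+02 -9.0000e-02  1.5352e+02] [-50.  21.  27. 106. -11.  56.  46.] [-5.  -5.6  0.7] [-1.21  0.97 -0.17] w 0.012952431756761727
tcp rel seat in jig axes mm -10.9 2.9 z 34.1
```

The panel is against the long fence. Now I'll slide it along towards the short one.

>>> arm_command(
  series="-2 0 0 0 255;-2 0 0 0 255;-2 0 0 0 255;-1 0 0 0 255;0 0 0 0 255;0 0 0 0 255",
)

```text
time_s: 28.1
tool_pos: [0.5303, 0.2359, 0.0339]
tool_rot: [-179.7, -0.4, 153.6]
force: [-11.3, -3.8, 4.1]
grip_width: 0.0133
grasp_force: 50.1
```

>>> arm_command(
  series="-1 0 0 0 255;0 0 0 0 255;-1 0 0 0 255;0 0 0 0 255;0 0 0 0 255",
)

```text
time_s: 28.52
tool_pos: [0.5317, 0.2352, 0.0339]
tool_rot: [-179.7, -0.4, 153.6]
force: [-12.2, -4.8, 6.6]
grip_width: 0.0132
grasp_force: 50.1
```

>>> arm_command(
  series="-1 0 0 0 255;0 0 0 0 255;0 0 0 0 255",
)

```text
time_s: 28.77
tool_pos: [0.5325, 0.2348, 0.0339]
tool_rot: [-179.7, -0.4, 153.6]
force: [-12.2, -5.3, 5.9]
grip_width: 0.0136
grasp_force: 50.1
```

>>> arm_command(
  series="-1 0 0 0 255;0 0 0 0 255;0 0 0 0 255",
)

```text
time_s: 29.02
tool_pos: [0.5334, 0.2343, 0.0339]
tool_rot: [-179.7, -0.4, 153.6]
force: [-11.1, -4.8, 6.0]
grip_width: 0.0133
grasp_force: 50.1
```

```bash
python3 st.py
```

```text
29.0167 [-179.66   -0.43  153.6 ] [-49.  22.  27. 105. -12.  57.  47.] [-11.1  -4.8   6. ] [-0.98  2.46 -0.2 ] w 0.013335666062460522
tcp rel seat in jig axes mm -3.3 2.7 z 33.9
```

>>> arm_command(
  series="-1 0 -0.5 0 255;0 0 0 0 255;-1 0 0 0 255;0 0 0 0 255;0 0 0 0 255",
)

```text
time_s: 29.43
tool_pos: [0.5359, 0.2331, 0.0341]
tool_rot: [-179.7, -0.3, 153.6]
force: [-10.2, -4.7, 3.7]
grip_width: 0.0134
grasp_force: 50.1
```

>>> arm_command(
  series="-1 0 0 0 255;0 0 0 0 255;0 0 0 0 255",
)

```text
time_s: 29.68
tool_pos: [0.5368, 0.2327, 0.0341]
tool_rot: [-179.7, -0.4, 153.6]
force: [-9.4, -4.1, 2.0]
grip_width: 0.0134
grasp_force: 50.1
```

>>> arm_command(
  series="-1 0 0 0 255;0 0 0 0 255;0 0 0 0 255",
)

```text
time_s: 29.93
tool_pos: [0.5372, 0.2325, 0.034]
tool_rot: [-179.7, -0.4, 153.6]
force: [-9.9, -3.5, 3.3]
grip_width: 0.0132
grasp_force: 50.1
```

>>> arm_command(
  series="-1 0 0 0 255;0 0 0 0 255;0 0 0 0 255",
)

```text
time_s: 30.18
tool_pos: [0.5372, 0.2325, 0.034]
tool_rot: [-179.6, -0.5, 153.6]
force: [-13.5, -3.1, 4.4]
grip_width: 0.0133
grasp_force: 50.1
```

```bash
python3 st.py
```

```text
30.1833 [-179.63   -0.5   153.61] [-49.  22.  27. 104. -12.  57.  47.] [-13.5  -3.1   4.4] [-0.85  2.62 -0.21] w 0.013263993140600838
tcp rel seat in jig axes mm 0.8 2.7 z 34.0
```

>>> arm_command(
  series="-1 1 0 0 255;0 0 0 0 255;-1 0 0 0 255;0 0 0 0 255;0 0 0 0 255",
)

```text
time_s: 30.6
tool_pos: [0.5371, 0.2325, 0.0339]
tool_rot: [-179.5, -0.7, 153.6]
force: [-19.0, -5.1, 11.2]
grip_width: 0.0133
grasp_force: 50.1
```

```bash
python3 st.py
```

```text
30.6 [-179.48   -0.74  153.63] [-49.  22.  27. 104. -12.  58.  47.] [-19.   -5.1  11.2] [-1.04  3.81 -0.17] w 0.013322610884325105
tcp rel seat in jig axes mm 0.8 2.7 z 33.9
```

It is firmly against both fences. I'll relax the push, release and rise.

>>> arm_command(
  series="2 -2 0 0 255;0 0 0 0 255;0 0 0 0 100;0 0 0 0 100;0 0 0 0 100;0 0 0 0 100;0 0 0 0 100;0 0 0 0 100;0 0 0 0 100;0 0 0 0 100;0 0 0 0 100;0 0 0 0 100",
)

```text
time_s: 31.6
tool_pos: [0.5418, 0.2322, 0.0349]
tool_rot: [180.0, 0.0, 153.6]
force: [-0.9, -1.0, 0.2]
grip_width: 0.0528
grasp_force: 0.0
```

>>> arm_command(
  series="0 0 -10 0 100;0 0 -25 0 100;0 0 -35 0 100;0 0 -35 0 100;0 0 -35 0 100;0 0 -35 0 100;30 0 -10 0 100;30 0 0 0 100;0 0 0 0 100;0 0 0 0 100;0 0 0 0 100;0 0 0 0 100",
)

```text
time_s: 32.6
tool_pos: [0.4888, 0.2579, 0.22]
tool_rot: [-180.0, 0.0, 153.5]
force: [-0.8, -1.1, -0.4]
grip_width: 0.0532
grasp_force: 0.0
```

```bash
python3 - <<'E'
from h import *
im=cams.read_camera("wrist"); cv2.imwrite("pics/w8.png",im); t=cams.read_camera("top"); cv2.imwrite("pics/t8.png",cv2.resize(t[110:260,90:350],None,fx=3,fy=3,interpolation=cv2.INTER_CUBIC)); print(telemetry.get_obs()["tool_pos"])
E
```

```text
[0.48874358 0.25784397 0.21969864]
```

View pics/t8.png

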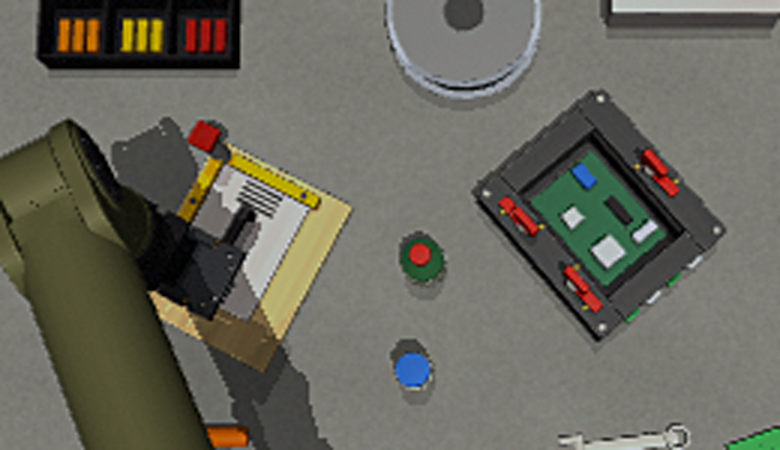

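The top view shows the panel (270,220) in the fence corner, the box open, and all three buttons parallel to the edges. The bottle and glue pot have not moved. I'll make one close check from the earlier jig pose.

>>> arm_command(
  series="-7 -25 -10 0 100;-7 -25 -10 0 100;-8 -25 -10 0.12 100;0 0 0 0.12 100;0 0 0 0.12 100;0 0 0 0.12 100;0 0 0 0.12 100;0 0 0 0.12 100;0 0 0 0.12 100;0 0 0 0.12 100;0 0 0 0.12 100;0 0 0 0.12 100;0 0 0 0.12 100;0 0 0 0.12 100;0 0 0 0.12 100;0 0 0 0.12 100;0 0 0 0.12 100;0 0 0 0.12 100;0 0 0 0 100;0 0 0 0 100",
)

```text
time_s: 34.37
tool_pos: [0.4747, 0.1813, 0.2497]
tool_rot: [180.0, 0.0, 43.7]
force: [-0.2, 0.2, 0.1]
grip_width: 0.0527
grasp_force: 0.0
```

```bash
python3 - <<'E'
from h import *
im=cams.read_camera("wrist"); c=cam("wrist"); np.savez("c9.npz",K=c[0],o=c[1],r=c[2]); cv2.imwrite("pics/w9.png",im); cv2.imwrite("pics/w9c.png",cv2.resize(im[0:200,130:370],None,fx=3,fy=3,interpolation=cv2.INTER_CUBIC))
E
```

```text
(no output)
```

View pics/w9c.png

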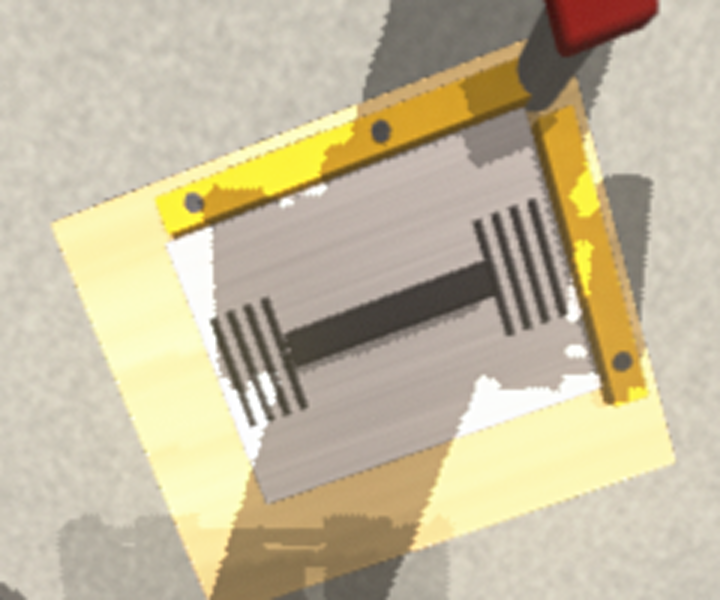

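The panel lies flush against both fences: there is no bed showing along (175,235)–(525,110) or (535,125)–(605,395). Handing in.

```bash
python3 -c "
from cell import env
print(env.sign_off())"
```

```text
the job is handed in; nothing more can be done
None
```

The job is handed in: all three buttons are turned aside and the panel is out of the box, lying flat and flush against both jig fences. The bottle and glue pot look unmoved, and nothing else was seen out of place. I got no verdict back.

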